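Clear the spindle bed and thread the polishing spindle through its bushes

ROBOT

A 6-joint arm with a two-finger parallel gripper is mounted at the origin on the work surface; the furniture and walls round the work are solid. World frame = base frame: x ahead of the robot, y to its left, z up, the work surface at z = 0. Lengths are in m, angles in rad, forces in N, time in s.
With the tool pointing down it reaches from about 0.25 to 0.725 m from the base axis. Payload 4 kg.
Tool frame: the origin (TCP) lies between the finger pads; the fingertips stand 11 mm ahead of it and the grasp point (between the pads) lies 8 mm behind it (bot.tip_extent is the distance from the TCP to the fingertips, in m); z points along the fingers, y is the line along which they close (so a half turn about z gives the same grasp; the last joint's range is limited). The gripper opens to 85 mm and grips with 20 to 120 N. Pads are 22 mm wide; open, the fingers measure 114 mm over their backs; the gripper's body (76 mm by 85 mm) begins 54 mm behind the grasp point. The pads swing forward as they close: fully open they stand 13 mm farther back than shut.
Start: joints at [1.324, 0.241, 0.005, 1.335, 0, 1.571], TCP at [0.122, 0.485, 0.242] pointing down, gripper open.
Joint ranges: [-2.72, 2.72], [-1.05, 1.87], [-1.09, 1.28], [-1.99, 2.15], [-1.42, 1.44], [-3.14, 3.14]. Speed limits (rad/s): [2.79, 2.79, 3.14, 3.14, 3.14, 3.14].

INTERFACE

Orientations are given as a unit quaternion [x, y, z, w].
In Python, from workcell import bot gives the robot as it stands. The module is installed in compiled form; this text tells all that it offers.
- The arm moves only by the tool drive_tool, never from a script. Its argument "rows" is a list of rows, each an object of numbers: "dx", "dy", "dz": the shift along the tool's x, y, z in units of 50 mm (1.0 is 50 mm); "wx", "wy", "wz": the turn, a rotation vector about the tool's x, y, z in units of 5 degrees (1.0 is 5 degrees); "hand": the finger opening in mm, from 0 to 85.4. A call has 1 to 20 rows; each row is the pose to reach, as a shift and turn from the pose commanded when the call began, along the tool's axes at that moment; what a row does not reach only later rows make up. A row lasts 1/10 s, in which the tool goes at most 50 mm and 8.59 degrees, less where a joint would pass 70% of its speed; a pose out of reach is approached as far as the arm can. A call with a gripper value outside its range is refused whole. The fingers move at their own pace and stop on an object; the grip force is fixed at half the most. Time passes only in rows, so rows that repeat a pose let the fingers close. It gives the time, the measured TCP pose, the force, the opening and the grip force at its end, in the units of the state.
- bot.get_obs(): the state, without advancing time (a new reading comes with each control period).
- bot.camera(name): name is "scene" or "top" or "wrist"; returns the picture (480x640x3 uint8, red, green, blue); there is no depth.
- bot.get_calibration(name): a dict with "vfov" (degrees; the focal length in pixels is half the picture's height over the tangent of half this angle, whatever the lens; pixels are square), "cx", "cy" (the principal point, pixels), "origin" and "rotation" of the camera in the world; the wrist camera has in their place "mount" (4x4, takes a point from camera to tool coordinates, whose origin is the TCP and whose axes are the flange's). Camera axes: x right, y up, looking along -z (the intrinsics and any distortion apply to the point x, -y, -z); pixel columns grow to the right and rows downward; lengths in m; the calibration is good to about 2 mm. A picture is of the moment at which its call begins: read the wrist's pose just before it. get_calibration takes no time and is no camera call.
- bot.job_done(): hands the job in; it is judged then, once.
Trained networks look in the newest picture that a camera, given by its name, has taken for a name from the list of things; names that differ only in an ending like _2 or _b are one class to them, and where a whole thing is asked for, a point or a joint stands for the part that bears it (a point fixed in the world has none). Each returns a list of dicts, best first, with "score" (0 to 1); they miss things now and then, are a little off and sometimes report something else, mostly with a low value. They report only what shows in the picture. A call takes as long as a camera call. They do not tell look-alikes from the thing itself.
- bot.look_for(camera, thing): "extent" ([centre column, centre row, width, height] in pixels, round what is visible of it).
- bot.outline_of(camera, thing): "region" (480x640 bool, what is visible of it) and "extent" ([centre column, centre row, width, height] in pixels, round what is visible of it).
The state is a dict: "clock": time; "joint_pos": joint angles; "joint_vel": joint speeds; "tau": joint torques, N m; "eef_pos": TCP position; "tool_rot": TCP orientation; "ft_force": force on the tool from outside, world axes, zero at the start; "ft_torque": the same for the moment, N m; "grip_width": finger opening in m; "grasp_force": force on a finger pad.
Only numpy, scipy, OpenCV 4.12 (cv2) and the standard library are available. Lean on these libraries where they do the work, as an engineer would, in place of code of your own. Each camera call takes 0.05 s, during which the arm holds its last target. There are 200 camera calls.

TASK

Drop the two brass bar offcuts that lie between the bearing blocks of the green spindle bed into the clear scrap tub, then lift the steel spindle off its wooden rest and slide its plain nose through the near bush and on through the far one, until its collar comes up to the near bush. Finish holding it there in the gripper, threaded through both bushes, so that I can fit the lock ring on the nose. Do not drop the spindle, keep the tub upright, and leave the tools and other things round about where they are.

Things in the scene. Friction and masses are not known exactly. Their poses are not given: they have to be found in the camera images.
- bed: Spindle bed, fixed: green plate 100 x 190 x 10 mm (x, y, z) with two green pillow blocks, 20 thick, 86 wide, 80 high, at y = +60 and -60 mm. Origin: centre of the plate's underside. Each block holds a bronze bush; both bores, 14.5 mm in diameter, lie on one axis along the bed's y, 50 mm above the bench at x = 0. Between the blocks the plate is open from above.
- near_mouth (a point): Centre of the rim of the near bush, where the spindle goes in towards -y: bed (0, 76, 50) mm. Axes as the bed's. Each bush has a conical lead-in on its +y side, 25 mm wide at its rim, 6 mm deep. The near bush ends at bed y = +48 mm.
- far_mouth (a point): Centre of the rim of the lead-in cone of the far (-y) bush: bed (0, -44, 50) mm.
- far_end (a point): Centre of the outer end of the far bush, where the spindle's nose comes out: bed (0, -72, 50) mm.
- rest: Fixed wooden rest on which the spindle lies: base 70 x 196 x 8 mm (x, y, z) with two V posts 14 mm thick at y = +79 and -79 mm, their arms up to about 62 mm high and 42 mm wide. Origin: centre of its underside. Its y runs along the spindle.
- spindle: Loose spindle, 0.5 kg, on the rest, axis 52 mm above the bench: shaft 12 mm in diameter, 285 long along its y, which points from nose to tail (x, z turned any way). Origin: on the axis at the balance point, the place to grip, on bare shaft (y -19 to +26 mm). Nose, chamfered, at y = -195; dark collar 26 mm in diameter, y -29 to -19; grey pulley 50 in diameter, y +26 to +51; tail to +90.
- nose (a point): Tip of the spindle's nose, on its axis (y = -195 mm of the spindle).
- collar (a point): Centre of the collar face that looks to the nose (y = -29 mm of the spindle). It meets the near bush's rim when the spindle is fully in; the nose is then 18 mm past far_end.
- round_stub: Loose brass offcut, round bar 24 mm in diameter and 42 mm high, standing on the bed's plate between the two blocks (the way to the far bush is blocked while it stands there). About 0.12 kg. Origin: centre of its underside.
- round_stub_center (a point): Middle of the round offcut.
- flat_stub: Loose brass offcut of rectangular bar, 22 wide (its x) x 36 long (its y) x 20 mm high with a 12 mm high lip for the last 6 mm at its +y end, lying on the bed's plate between the two blocks, its y nearly along the bed's y. About 0.1 kg. Origin: on its underside, in the middle.
- flat_stub_center (a point): Middle of the flat offcut (10 mm above its underside).
- scrap_tub: Loose clear plastic tub with metal scrap in it, 103 x 117 x 56 mm (x, y, z), about 0.5 kg. Origin: centre of its underside. The scrap makes a solid level floor at z = 30 mm; the rim is at 56 mm; 90 x 104 mm are open inside the walls.
- rouge_bar: Bystander, to be left alone: bar of polishing rouge, red and cream, 35 x 87 x 27 mm. Origin: centre of its underside.
- wheel_block: Bystander, to be left alone: small wooden block with polishing wheels on pins, 63 x 69 x 95 mm. Origin: centre of its underside.
- spectacles: Bystander, to be left alone: black-rimmed spectacles, 36 x 138 x 22 mm. Origin: centre of its underside.
- round_pliers: Bystander, to be left alone: red-handled pliers, 44 x 133 x 11 mm. Origin: centre of its underside.
- flat_pliers: Bystander, to be left alone: blue-handled pliers, 44 x 133 x 11 mm. Origin: centre of its underside.
- lamp_post (a point): Foot of the fixed bench lamp's grey post, at the back of the bench near its middle: foot plate 70 x 70 mm centred here. The square post, 50 mm thick, rises from it to 0.88 m, leaning 30 mm to -x and 75 mm to -y at its top; the lamp's arm and head hang over the right half of the bench, from 0.52 m up. Keep the arm and wrist in front (-x) of the post when swinging across.
Mind the look-alikes: they are no part of the job. Leave any orange or red look-alike of the flat_stub alone.

How it is judged:
By the outcome, as a careful person would: the job done as asked, in the order asked, and still so for the second after the job is handed in, while the arm keeps its last pose, push and grip.
It also fails if it takes over 72 s, if anything falls off the work surface, if the arm or the gripper's body presses on something with over 40 N, if the wrist force passes 120 N, or if a joint passes its speed limit or range.

## Working session

There is one attempt and no reset: what is moved stays moved. The work goes in short steps, Python scripts to look and compute and a tool call to move; the robot and the scene stay as the last step left them, time stands still between calls to the robot, and variables do not carry over. Pictures are saved under pics/ and viewed, at most 10 in all, crops included, and the job is handed in when it is done.

Besides the shell and the picture viewer there is one more tool, called after ">>>" by a JSON object that holds its "method" and its "body". drive_tool: Moves the arm, as the interface text tells. Its arguments: {"type":"object","properties":{"rows":{"type":"array","items":{"type":"object","properties":{"dx":{"type":"number"},"dy":{"type":"number"},"dz":{"type":"number"},"wx":{"type":"number"},"wy":{"type":"number"},"wz":{"type":"number"},"hand":{"type":"number"}}}}},"required":["rows"]}

```bash
ls; mkdir -p pics; python3 - <<'E'
from workcell import bot
import cv2, numpy as np
for c in ("scene","top"):
    im=bot.camera(c); cv2.imwrite(f"pics/{c}0.png",im[:,:,::-1])
    k=bot.get_calibration(c); print(c,k)
    for t in ("bed","rest","spindle","round_stub","flat_stub","scrap_tub","near_mouth","collar","nose"):
        try: print(t,[(round(d["score"],2),np.round(d["extent"]).tolist()) for d in bot.look_for(c,t)[:3]])
        except Exception as e: print(t,e)
print(bot.get_calibration("wrist")); print(bot.get_obs())
E
```

```text
pics
scene {'vfov': 47.25389539385657, 'cx': 317.49662873050255, 'cy': 237.98821318973958, 'origin': array([-0.37223399, -0.4486592 ,  0.7155553 ]), 'rotation': array([ 0.40113502, -0.22769093, -0.44561854,  0.76724941])}
bed [(0.95, [360.0, 264.0, 102.0, 59.0])]
rest [(0.93, [246.0, 196.0, 84.0, 50.0]), (0.28, [389.0, 232.0, 38.0, 30.0])]
spindle [(0.77, [262.0, 188.0, 103.0, 33.0]), (0.21, [174.0, 218.0, 48.0, 25.0])]
round_stub [(0.59, [355.0, 255.0, 12.0, 20.0]), (0.59, [372.0, 267.0, 18.0, 16.0])]
flat_stub [(0.81, [430.0, 302.0, 20.0, 23.0]), (0.55, [371.0, 268.0, 21.0, 16.0]), (0.54, [447.0, 273.0, 20.0, 12.0])]
scrap_tub [(0.67, [502.0, 301.0, 74.0, 65.0]), (0.22, [264.0, 186.0, 109.0, 30.0])]
near_mouth [(0.3, [354.0, 254.0, 12.0, 19.0])]
collar [(0.88, [262.0, 188.0, 104.0, 33.0])]
nose [(0.79, [262.0, 189.0, 98.0, 35.0]), (0.38, [362.0, 268.0, 101.0, 66.0])]
top {'vfov': 49.26577592059557, 'cx': 327.49294277879324, 'cy': 242.9023694199037, 'origin': array([0.32724624, 0.02281664, 1.19236038]), 'rotation': array([ 0.02728722, -0.03848375, -0.69980172,  0.71277764])}
bed [(0
[... 922 characters left out ...]
int_pos': array([ 1.32400267e+00,  2.40566149e-01,  4.99426265e-03,  1.33521786e+00,
       -2.53176871e-05,  1.57076294e+00]), 'joint_vel': array([ 5.89708492e-04,  2.32292870e-06, -8.00205854e-04, -1.18489922e-05,
        2.00493999e-04,  4.11581131e-05]), 'tau': array([-2.04827479e-04, -3.72218800e+01,  2.52695829e+01,  1.30245335e-03,
       -7.39126290e-05, -2.99754056e-06]), 'eef_pos': array([0.12215267, 0.48483854, 0.2423212 ]), 'tool_rot': array([1.23067342e-01, 9.92398322e-01, 1.70904927e-06, 1.29678591e-05]), 'ft_force': array([-0.53131091,  0.29465867, -1.21092674]), 'ft_torque': array([-0.01562281, -0.02991943,  0.00703591]), 'grasp_force': 0.0, 'grip_width': 0.08536520360928634}
```

View top.

```bash
python3 - <<'E'
import cv2
a=cv2.imread("pics/top0.png")[130:330,120:560]; a=cv2.resize(a,(792,360),interpolation=cv2.INTER_CUBIC)
cv2.imwrite("pics/top0c.png",a)
b=cv2.imread("pics/scene0.png")[140:380,120:560]; cv2.imwrite("pics/scene0c.png",cv2.resize(b,(792,432),interpolation=cv2.INTER_CUBIC))
E
```

```text
(no output)
```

View pics/top0c.png

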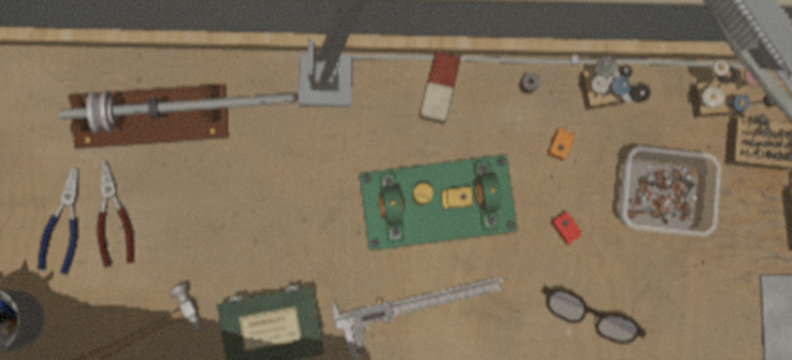

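View pics/scene0c.png

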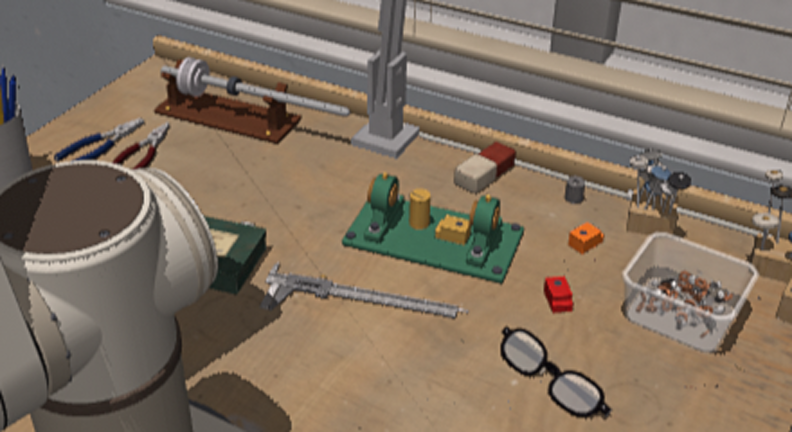

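```bash
cat > h.py <<'E'
from workcell import bot
import cv2, numpy as np
from scipy.spatial.transform import Rotation as R
def cam(name,obs=None):
    k=bot.get_calibration(name); f=240/np.tan(np.radians(k["vfov"])/2)
    if name=="wrist":
        o=obs or bot.get_obs(); T=np.eye(4); T[:3,:3]=R.from_quat(o["tool_rot"]).as_matrix(); T[:3,3]=o["eef_pos"]
        M=T@k["mount"]; return M[:3,3],M[:3,:3],f,k["cx"],k["cy"]
    return np.array(k["origin"]),R.from_quat(k["rotation"]).as_matrix(),f,k["cx"],k["cy"]
def ray(c,u,v,z):   # pixel -> world at height z
    o,r,f,cx,cy=c; d=r@np.array([(u-cx)/f,-(v-cy)/f,-1]); return o+d*(z-o[2])/d[2]
def proj(c,p):
    o,r,f,cx,cy=c; q=r.T@(np.asarray(p)-o); return np.array([cx-f*q[0]/q[2],cy+f*q[1]/q[2]])
def move(p,yaw=None,Rt=None):
    """print shift/turn in drive units to TCP p, tool down with its y axis at angle yaw"""
    o=bot.get_obs(); R0=R.from_quat(o["tool_rot"])
    if Rt is None:
        y=np.array([np.cos(yaw),np.sin(yaw),0]); z=np.array([0,0,-1.]); Rt=R.from_matrix(np.c_[np.cross(y,z),y,z])
    d=R0.inv().apply(np.asarray(p)-o["eef_pos"])/.05; w=np.degrees((R0.inv()*Rt).as_rotvec())/5
    print("d",np.round(d,3),"w",np.round(w,3))
E
python3 - <<'E'
from h import *
c=cam("top"); f=lambda x,y,z:np.round(ray(c,120+x/1.8,130+y/1.8,z)[:2],4)
P=[f(360,172,.01),f(507,155,.01),f(518,230,.01),f(370,250,.01)]; print("bed",P,np.mean(P,0), np.linalg.norm(P[0]-P[1]),np.linalg.norm(P[1]-P[2]))
print("yaw",P[0]-P[1],P[3]-P[2])
print("round",f(423,193,.052),"flat",f(457,197,.03),"nose",f(297,99,.052),"tail",f(60,115,.052),"collar",f(154,107,.065))
P=[f(625,148,.056),f(719,152,.056),f(718,235,.056),f(617,227,.056)]; print("tub",P,np.mean(P,0))
print("rest",[f(*q,.008) for q in ((70,93),(227,85),(229,138),(76,148))])
c=cam("scene"); g=lambda x,y,z:np.round(ray(c,120+x/1.8,140+y/1.8,z)[:2],4)
print("scene round",g(421,195,.052),"flat",g(453,219,.03),"nose",g(347,112,.052),"tail",g(163,69,.052))
E
```

```text
bed [array([0.4771, 0.0228]), array([ 0.5025, -0.1634]), array([ 0.4074, -0.1777]), array([0.3787, 0.0084])] [ 0.441425 -0.077475] 0.1879244529059483 0.09616912186351705
yaw [-0.0254  0.1862] [-0.0287  0.1861]
round [ 0.4475 -0.0544] flat [ 0.4456 -0.0982] nose [0.5604 0.1018] tail [0.5346 0.3899] collar [0.5443 0.2732]
tub [array([ 0.5072, -0.3008]), array([ 0.5046, -0.4165]), array([ 0.4027, -0.4136]), array([ 0.4101, -0.2904])] [ 0.45615  -0.355325]
rest [array([0.5711, 0.3928]), array([0.5857, 0.1943]), array([0.5175, 0.1896]), array([0.5008, 0.3819])]
scene round [ 0.4488 -0.0555] flat [ 0.4525 -0.0951] nose [0.5641 0.1096] tail [0.5384 0.3906]
```

```bash
python3 - <<'E'
from h import *
move([.445,-.07,.20],np.radians(8.3)); print(bot.get_obs()["clock"])
E
```

```text
d [-8.972 -9.183  0.847] w [ 0.     0.    13.512]
1.0
```

>>> {"method": "drive_tool", "body": {"rows": [{"dx": -8.97, "dy": -9.18, "dz": 0.85, "wz": 13.5, "hand": 85}, {"dx": -8.97, "dy": -9.18, "dz": 0.85, "wz": 13.5, "hand": 85}, {"dx": -8.97, "dy": -9.18, "dz": 0.85, "wz": 13.5, "hand": 85}, {"dx": -8.97, "dy": -9.18, "dz": 0.85, "wz": 13.5, "hand": 85}, {"dx": -8.97, "dy": -9.18, "dz": 0.85, "wz": 13.5, "hand": 85}, {"dx": -8.97, "dy": -9.18, "dz": 0.85, "wz": 13.5, "hand": 85}, {"dx": -8.97, "dy": -9.18, "dz": 0.85, "wz": 13.5, "hand": 85}, {"dx": -8.97, "dy": -9.18, "dz": 0.85, "wz": 13.5, "hand": 85}, {"dx": -8.97, "dy": -9.18, "dz": 0.85, "wz": 13.5, "hand": 85}, {"dx": -8.97, "dy": -9.18, "dz": 0.85, "wz": 13.5, "hand": 85}, {"dx": -8.97, "dy": -9.18, "dz": 0.85, "wz": 13.5, "hand": 85}, {"dx": -8.97, "dy": -9.18, "dz": 0.85, "wz": 13.5, "hand": 85}, {"dx": -8.97, "dy": -9.18, "dz": 0.85, "wz": 13.5, "hand": 85}, {"dx": -8.97, "dy": -9.18, "dz": 0.85, "wz": 13.5, "hand": 85}, {"dx": -8.97, "dy": -9.18, "dz": 0.85, "wz": 13.5, "hand": 85}, {"dx": -8.97, "dy": -9.18, "dz": 0.85, "wz": 13.5, "hand": 85}, {"dx": -8.97, "dy": -9.18, "dz": 0.85, "wz": 13.5, "hand": 85}, {"dx": -8.97, "dy": -9.18, "dz": 0.85, "wz": 13.5, "hand": 85}]}}

```text
invalid input at $.rows[0]: expected keys dx, dy, dz, wx, wy, wz, hand
```

```bash
python3 - <<'E'
from h import *
o=bot.get_obs(); im=bot.camera("wrist"); cv2.imwrite("pics/w1.png",im[:,:,::-1]); print(o["clock"],o["eef_pos"],o["tool_rot"])
c=cam("wrist",o)
for t in ("bed","round_stub","flat_stub"):
    for d in bot.outline_of("wrist",t)[:3]: print(t,round(d["score"],2),np.round(d["extent"]))
np.save("w1.npy",np.r_[o["eef_pos"],o["tool_rot"]])
E
```

```text
1.0 [0.12215267 0.48483854 0.2423212 ] [1.23067342e-01 9.92398322e-01 1.70904927e-06 1.29678591e-05]
```

View pics/w1.png

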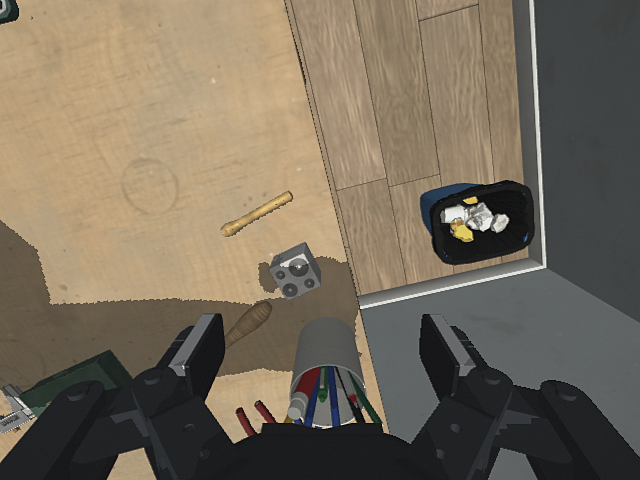

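```bash
python3 - <<'E'
from h import *
move([.452,-.145,.20],np.radians(8.3))
E
```

```text
d [ -9.474 -10.604   0.846] w [ 0.    -0.    13.512]
```

>>> {"method": "drive_tool", "body": {"rows": [{"dx": -9.5, "dy": -10.6, "dz": 0.85, "wx": 0, "wy": 0, "wz": 13.5, "hand": 85}, {"dx": -9.5, "dy": -10.6, "dz": 0.85, "wx": 0, "wy": 0, "wz": 13.5, "hand": 85}, {"dx": -9.5, "dy": -10.6, "dz": 0.85, "wx": 0, "wy": 0, "wz": 13.5, "hand": 85}, {"dx": -9.5, "dy": -10.6, "dz": 0.85, "wx": 0, "wy": 0, "wz": 13.5, "hand": 85}, {"dx": -9.5, "dy": -10.6, "dz": 0.85, "wx": 0, "wy": 0, "wz": 13.5, "hand": 85}, {"dx": -9.5, "dy": -10.6, "dz": 0.85, "wx": 0, "wy": 0, "wz": 13.5, "hand": 85}, {"dx": -9.5, "dy": -10.6, "dz": 0.85, "wx": 0, "wy": 0, "wz": 13.5, "hand": 85}, {"dx": -9.5, "dy": -10.6, "dz": 0.85, "wx": 0, "wy": 0, "wz": 13.5, "hand": 85}, {"dx": -9.5, "dy": -10.6, "dz": 0.85, "wx": 0, "wy": 0, "wz": 13.5, "hand": 85}, {"dx": -9.5, "dy": -10.6, "dz": 0.85, "wx": 0, "wy": 0, "wz": 13.5, "hand": 85}, {"dx": -9.5, "dy": -10.6, "dz": 0.85, "wx": 0, "wy": 0, "wz": 13.5, "hand": 85}, {"dx": -9.5, "dy": -10.6, "dz": 0.85, "wx": 0, "wy": 0, "wz": 13.5, "hand": 85}, {"dx": -9.5, "dy": -10.6, "dz": 0.85, "wx": 0, "wy": 0, "wz": 13.5, "hand": 85}, {"dx": -9.5, "dy": -10.6, "dz": 0.85, "wx": 0, "wy": 0, "wz": 13.5, "hand": 85}, {"dx": -9.5, "dy": -10.6, "dz": 0.85, "wx": 0, "wy": 0, "wz": 13.5, "hand": 85}, {"dx": -9.5, "dy": -10.6, "dz": 0.85, "wx": 0, "wy": 0, "wz": 13.5, "hand": 85}, {"dx": -9.5, "dy": -10.6, "dz": 0.85, "wx": 0, "wy": 0, "wz": 13.5, "hand": 85}, {"dx": -9.5, "dy": -10.6, "dz": 0.85, "wx": 0, "wy": 0, "wz": 13.5, "hand": 85}, {"dx": -9.5, "dy": -10.6, "dz": 0.85, "wx": 0, "wy": 0, "wz": 13.5, "hand": 85}, {"dx": -9.5, "dy": -10.6, "dz": 0.85, "wx": 0, "wy": 0, "wz": 13.5, "hand": 85}]}}

```text
clock: 3.2
eef_pos: [0.4531, -0.1441, 0.2002]
tool_rot: [0.653, 0.757, 0.0, 0.0]
ft_force: [1.0, 0.5, 0.6]
grip_width: 0.0848
grasp_force: 0.0
```

```bash
cat > w.py <<'E'
from h import *
import sys
n=sys.argv[1]; o=bot.get_obs(); im=bot.camera("wrist"); cv2.imwrite(f"pics/{n}.png",im[:,:,::-1]); print(o["clock"],o["eef_pos"],o["tool_rot"],o["ft_force"])
np.save(n+".npy",np.r_[o["eef_pos"],o["tool_rot"]])
for t in sys.argv[2:]:
    for d in bot.look_for("wrist",t)[:2]: print(t,round(d["score"],2),np.round(d["extent"]))
E
python3 w.py w2 round_stub flat_stub
```

```text
3.2 [ 0.45310149 -0.14405171  0.20022791] [6.52978308e-01 7.57376558e-01 1.46454103e-04 2.38263629e-04] [1.00259068 0.51243965 0.62883046]
round_stub 0.59 [332. 127.  27.  33.]
round_stub 0.49 [319. 141. 120. 220.]
flat_stub 0.86 [268. 304.  37.  31.]
flat_stub 0.85 [321. 176.  26.  45.]
```

View pics/w2.png

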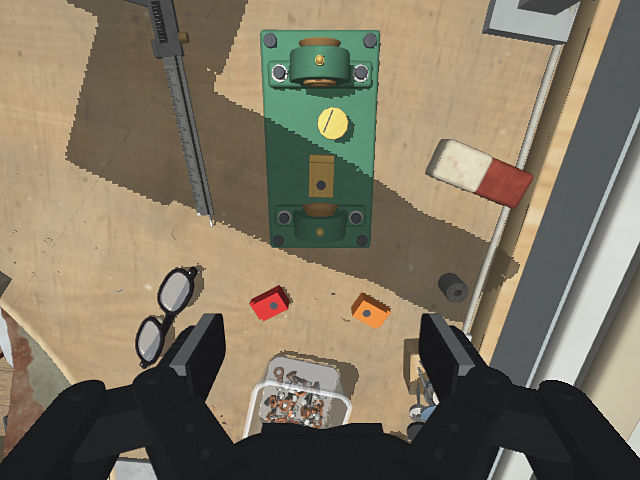

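```bash
python3 - <<'E'
from h import *
s=np.load("w2.npy"); c=cam("wrist",dict(eef_pos=s[:3],tool_rot=s[3:]))
P=np.array([ray(c,*q,.01)[:2] for q in ((262,30),(379.5,32),(370.5,247),(268.5,247))]); print(P,P.mean(0))
for a,b in ((0,1),(3,2),(3,0),(2,1)): d=P[b]-P[a]; print(np.linalg.norm(d),np.degrees(np.arctan2(d[1],d[0])))
print("round",ray(c,333,123,.052),"flat",ray(c,321,181,.03),ray(c,321.5,156,.03-.008),ray(c,321,197,.03),"oil",ray(c,319,60,.09),ray(c,320,232,.09))
print("tub",[ray(c,*q,.056)[:2] for q in ((262,383),(342,398))])
E
```

```text
[[ 0.3813959   0.00805122]
 [ 0.47698841  0.02081411]
 [ 0.50529424 -0.16289449]
 [ 0.40505636 -0.17776732]] [ 0.44218373 -0.07794912]
0.09644075631528386 7.604786465178941
0.10133526227337435 8.439704164115236
0.18731883323033507 97.25647928301026
0.18587649147965912 98.75925481061789
round [ 0.44912564 -0.05560547  0.052     ] flat [ 0.44681958 -0.10345562  0.03      ] [ 0.44421375 -0.08291128  0.022     ] [ 0.44887585 -0.11736151  0.03      ] oil [ 0.43349332 -0.02136121  0.09      ] [ 0.45049452 -0.13273136  0.09      ]
tub [array([ 0.41777338, -0.30264755]), array([ 0.49845753, -0.30906312])]
```

```bash
python3 - <<'E'
from h import *
move([.449,-.0556,.033],np.radians(8.1))
E
```

```text
d [1.774 0.175 3.341] w [0.005 0.002 0.063]
```

>>> {"method": "drive_tool", "body": {"rows": [{"dx": 1.0, "dy": 0.17, "dz": 0.5, "wx": 0, "wy": 0, "wz": 0, "hand": 50}, {"dx": 1.77, "dy": 0.17, "dz": 1, "wx": 0, "wy": 0, "wz": 0, "hand": 50}, {"dx": 1.77, "dy": 0.17, "dz": 1.6, "wx": 0, "wy": 0, "wz": 0, "hand": 50}, {"dx": 1.77, "dy": 0.17, "dz": 2.2, "wx": 0, "wy": 0, "wz": 0, "hand": 50}, {"dx": 1.77, "dy": 0.17, "dz": 2.7, "wx": 0, "wy": 0, "wz": 0, "hand": 50}, {"dx": 1.77, "dy": 0.17, "dz": 3.1, "wx": 0, "wy": 0, "wz": 0, "hand": 50}, {"dx": 1.77, "dy": 0.17, "dz": 3.33, "wx": 0, "wy": 0, "wz": 0, "hand": 50}, {"dx": 1.77, "dy": 0.17, "dz": 3.33, "wx": 0, "wy": 0, "wz": 0, "hand": 50}, {"dx": 1.77, "dy": 0.17, "dz": 3.33, "wx": 0, "wy": 0, "wz": 0, "hand": 50}, {"dx": 1.77, "dy": 0.17, "dz": 3.33, "wx": 0, "wy": 0, "wz": 0, "hand": 15}, {"dx": 1.77, "dy": 0.17, "dz": 3.33, "wx": 0, "wy": 0, "wz": 0, "hand": 15}, {"dx": 1.77, "dy": 0.17, "dz": 3.33, "wx": 0, "wy": 0, "wz": 0, "hand": 15}, {"dx": 1.77, "dy": 0.17, "dz": 3.33, "wx": 0, "wy": 0, "wz": 0, "hand": 15}, {"dx": 1.77, "dy": 0.17, "dz": 3.33, "wx": 0, "wy": 0, "wz": 0, "hand": 15}, {"dx": 1.77, "dy": 0.17, "dz": 3.33, "wx": 0, "wy": 0, "wz": 0, "hand": 15}]}}

```text
clock: 4.85
eef_pos: [0.4498, -0.0565, 0.0344]
tool_rot: [0.654, 0.757, 0.001, 0.001]
ft_force: [-1.3, 0.3, 6.3]
grip_width: 0.0211
grasp_force: 58.6
```

```bash
python3 - <<'E'
from h import *
move([.455,-.332,.064],np.radians(5)); move([.455,-.332,.14],np.radians(5))
E
```

```text
d [-5.467 -0.696 -0.589] w [0.026 0.007 0.671]
d [-5.468 -0.692 -2.109] w [0.026 0.007 0.671]
```

>>> {"method": "drive_tool", "body": {"rows": [{"dx": 0, "dy": 0, "dz": -0.8, "wx": 0, "wy": 0, "wz": 0, "hand": 15}, {"dx": 0, "dy": 0, "dz": -1.6, "wx": 0, "wy": 0, "wz": 0, "hand": 15}, {"dx": -0.4, "dy": 0, "dz": -2.1, "wx": 0, "wy": 0, "wz": 0.1, "hand": 15}, {"dx": -1.2, "dy": -0.1, "dz": -2.1, "wx": 0, "wy": 0, "wz": 0.2, "hand": 15}, {"dx": -2, "dy": -0.2, "dz": -2.1, "wx": 0, "wy": 0, "wz": 0.3, "hand": 15}, {"dx": -2.8, "dy": -0.3, "dz": -2.1, "wx": 0, "wy": 0, "wz": 0.4, "hand": 15}, {"dx": -3.6, "dy": -0.45, "dz": -2.1, "wx": 0, "wy": 0, "wz": 0.5, "hand": 15}, {"dx": -4.4, "dy": -0.6, "dz": -2.1, "wx": 0, "wy": 0, "wz": 0.67, "hand": 15}, {"dx": -5.1, "dy": -0.69, "dz": -2, "wx": 0, "wy": 0, "wz": 0.67, "hand": 15}, {"dx": -5.47, "dy": -0.69, "dz": -1.6, "wx": 0, "wy": 0, "wz": 0.67, "hand": 15}, {"dx": -5.47, "dy": -0.69, "dz": -1.0, "wx": 0, "wy": 0, "wz": 0.67, "hand": 15}, {"dx": -5.47, "dy": -0.69, "dz": -0.6, "wx": 0, "wy": 0, "wz": 0.67, "hand": 15}, {"dx": -5.47, "dy": -0.69, "dz": -0.58, "wx": 0, "wy": 0, "wz": 0.67, "hand": 15}, {"dx": -5.47, "dy": -0.69, "dz": -0.58, "wx": 0, "wy": 0, "wz": 0.67, "hand": 15}, {"dx": -5.47, "dy": -0.69, "dz": -0.58, "wx": 0, "wy": 0, "wz": 0.67, "hand": 40}, {"dx": -5.47, "dy": -0.69, "dz": -0.58, "wx": 0, "wy": 0, "wz": 0.67, "hand": 40}, {"dx": -5.47, "dy": -0.69, "dz": -0.58, "wx": 0, "wy": 0, "wz": 0.67, "hand": 40}, {"dx": -5.47, "dy": -0.69, "dz": -0.58, "wx": 0, "wy": 0, "wz": 0.67, "hand": 40}, {"dx": -5.47, "dy": -0.69, "dz": -1.4, "wx": 0, "wy": 0, "wz": 0.67, "hand": 40}, {"dx": -5.47, "dy": -0.69, "dz": -2.1, "wx": 0, "wy": 0, "wz": 0.67, "hand": 40}]}}

```text
clock: 6.85
eef_pos: [0.4539, -0.3315, 0.1389]
tool_rot: [0.675, 0.737, -0.0, -0.001]
ft_force: [0.7, -1.1, 0.9]
grip_width: 0.0402
grasp_force: 0.0
```

```bash
python3 - <<'E'
from h import *
move([.4466,-.101,.13],np.radians(7.9)); move([.4466,-.101,.025],np.radians(7.9))
for t in ("flat_stub","round_stub"):
  im=bot.camera("top"); c=cam("top")
  for d in bot.look_for("top",t)[:4]: u=d["extent"]; print(t,d["score"],u,ray(c,u[0],u[1],.03))
cv2.imwrite("pics/t2.png",cv2.resize(im[200:290,330:550][:,:,::-1],None,fx=3,fy=3))
E
```

```text
d [4.605 0.258 0.183] w [-0.016 -0.014 -0.577]
d [4.602 0.261 2.283] w [-0.016 -0.014 -0.577]
flat_stub 0.57 [434.4, 255.5, 15.3, 19.3] [ 0.41221048 -0.23389515  0.03      ]
flat_stub 0.55 [373.8, 239.8, 18.4, 11.3] [ 0.44483547 -0.09803216  0.03      ]
flat_stub 0.43 [430.6, 209.8, 12.5, 18.2] [ 0.51517197 -0.22545717  0.03      ]
round_stub 0.48 [365.1, 244.1, 85.7, 56.5] [ 0.43481262 -0.07866862  0.03      ]
round_stub 0.43 [481.8, 235.5, 15.5, 14.6] [ 0.45920879 -0.34071849  0.03      ]
```

View pics/t2.png

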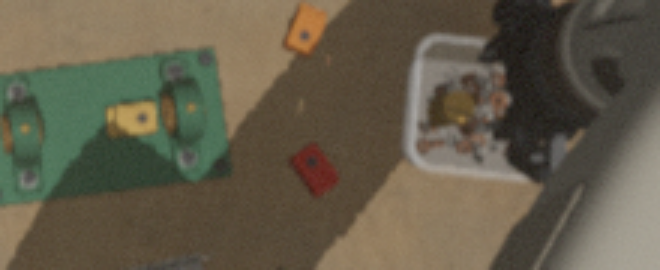

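```bash
python3 - <<'E'
from h import *
move([.446,-.0955,.030],np.radians(7.9))
E
```

```text
d [4.741 0.226 2.184] w [ 0.027  0.025 -0.577]
```

>>> {"method": "drive_tool", "body": {"rows": [{"dx": 0.8, "dy": 0, "dz": -0.2, "wx": 0, "wy": 0, "wz": 0, "hand": 50}, {"dx": 1.7, "dy": 0, "dz": -0.2, "wx": 0, "wy": 0, "wz": -0.3, "hand": 50}, {"dx": 2.6, "dy": 0.1, "dz": -0.2, "wx": 0, "wy": 0, "wz": -0.57, "hand": 50}, {"dx": 3.5, "dy": 0.22, "dz": -0.2, "wx": 0, "wy": 0, "wz": -0.57, "hand": 50}, {"dx": 4.3, "dy": 0.22, "dz": -0.2, "wx": 0, "wy": 0, "wz": -0.57, "hand": 50}, {"dx": 4.74, "dy": 0.22, "dz": 0.2, "wx": 0, "wy": 0, "wz": -0.57, "hand": 50}, {"dx": 4.74, "dy": 0.22, "dz": 0.9, "wx": 0, "wy": 0, "wz": -0.57, "hand": 50}, {"dx": 4.74, "dy": 0.22, "dz": 1.5, "wx": 0, "wy": 0, "wz": -0.57, "hand": 50}, {"dx": 4.74, "dy": 0.22, "dz": 1.9, "wx": 0, "wy": 0, "wz": -0.57, "hand": 45}, {"dx": 4.74, "dy": 0.22, "dz": 2.1, "wx": 0, "wy": 0, "wz": -0.57, "hand": 45}, {"dx": 4.74, "dy": 0.22, "dz": 2.18, "wx": 0, "wy": 0, "wz": -0.57, "hand": 45}, {"dx": 4.74, "dy": 0.22, "dz": 2.18, "wx": 0, "wy": 0, "wz": -0.57, "hand": 45}, {"dx": 4.74, "dy": 0.22, "dz": 2.18, "wx": 0, "wy": 0, "wz": -0.57, "hand": 12}, {"dx": 4.74, "dy": 0.22, "dz": 2.18, "wx": 0, "wy": 0, "wz": -0.57, "hand": 12}, {"dx": 4.74, "dy": 0.22, "dz": 2.18, "wx": 0, "wy": 0, "wz": -0.57, "hand": 12}, {"dx": 4.74, "dy": 0.22, "dz": 2.18, "wx": 0, "wy": 0, "wz": -0.57, "hand": 12}, {"dx": 4.74, "dy": 0.22, "dz": 2.18, "wx": 0, "wy": 0, "wz": -0.57, "hand": 12}, {"dx": 4.74, "dy": 0.22, "dz": 2.18, "wx": 0, "wy": 0, "wz": -0.57, "hand": 12}]}}

```text
clock: 8.85
eef_pos: [0.4458, -0.0952, 0.0305]
tool_rot: [0.657, 0.754, 0.001, 0.001]
ft_force: [-1.3, 0.3, 6.1]
grip_width: 0.0202
grasp_force: 59.8
```

```bash
python3 - <<'E'
from h import *
print(bot.get_obs()["tool_rot"]);move([.455,-.375,.066],np.radians(5)); move([.455,-.375,.14],np.radians(5))
E
```

```text
[6.57023839e-01 7.53868505e-01 6.32541110e-04 1.24582705e-03]
d [-5.569 -0.581 -0.705] w [0.03  0.011 0.571]
d [-5.571 -0.577 -2.185] w [0.03  0.011 0.571]
```

>>> {"method": "drive_tool", "body": {"rows": [{"dx": 0, "dy": 0, "dz": -0.8, "wx": 0, "wy": 0, "wz": 0, "hand": 12}, {"dx": 0, "dy": 0, "dz": -1.6, "wx": 0, "wy": 0, "wz": 0, "hand": 12}, {"dx": -0.4, "dy": 0, "dz": -2.2, "wx": 0, "wy": 0, "wz": 0.1, "hand": 12}, {"dx": -1.2, "dy": -0.1, "dz": -2.2, "wx": 0, "wy": 0, "wz": 0.2, "hand": 12}, {"dx": -2, "dy": -0.2, "dz": -2.2, "wx": 0, "wy": 0, "wz": 0.3, "hand": 12}, {"dx": -2.8, "dy": -0.3, "dz": -2.2, "wx": 0, "wy": 0, "wz": 0.4, "hand": 12}, {"dx": -3.6, "dy": -0.4, "dz": -2.2, "wx": 0, "wy": 0, "wz": 0.5, "hand": 12}, {"dx": -4.4, "dy": -0.5, "dz": -2.2, "wx": 0, "wy": 0, "wz": 0.57, "hand": 12}, {"dx": -5.2, "dy": -0.58, "dz": -2.0, "wx": 0, "wy": 0, "wz": 0.57, "hand": 12}, {"dx": -5.57, "dy": -0.58, "dz": -1.6, "wx": 0, "wy": 0, "wz": 0.57, "hand": 12}, {"dx": -5.57, "dy": -0.58, "dz": -1.0, "wx": 0, "wy": 0, "wz": 0.57, "hand": 12}, {"dx": -5.57, "dy": -0.58, "dz": -0.65, "wx": 0, "wy": 0, "wz": 0.57, "hand": 12}, {"dx": -5.57, "dy": -0.58, "dz": -0.63, "wx": 0, "wy": 0, "wz": 0.57, "hand": 12}, {"dx": -5.57, "dy": -0.58, "dz": -0.63, "wx": 0, "wy": 0, "wz": 0.57, "hand": 12}, {"dx": -5.57, "dy": -0.58, "dz": -0.63, "wx": 0, "wy": 0, "wz": 0.57, "hand": 38}, {"dx": -5.57, "dy": -0.58, "dz": -0.63, "wx": 0, "wy": 0, "wz": 0.57, "hand": 38}, {"dx": -5.57, "dy": -0.58, "dz": -0.63, "wx": 0, "wy": 0, "wz": 0.57, "hand": 38}, {"dx": -5.57, "dy": -0.58, "dz": -0.63, "wx": 0, "wy": 0, "wz": 0.57, "hand": 38}, {"dx": -5.57, "dy": -0.58, "dz": -1.4, "wx": 0, "wy": 0, "wz": 0.57, "hand": 38}, {"dx": -5.57, "dy": -0.58, "dz": -2.4, "wx": 0, "wy": 0, "wz": 0.57, "hand": 50}]}}

```text
clock: 10.85
eef_pos: [0.4522, -0.3731, 0.1475]
tool_rot: [0.675, 0.737, -0.0, -0.004]
ft_force: [1.4, -1.4, 0.4]
grip_width: 0.0497
grasp_force: 0.0
```

```bash
cat > bedfit.py <<'E'
from h import *
def bedfit(n,rows,step=2):
    s=np.load(n+".npy"); c=cam("wrist",dict(eef_pos=s[:3],tool_rot=s[3:])); im=cv2.imread(f"pics/{n}.png")
    h=cv2.cvtColor(im,cv2.COLOR_BGR2HSV); m=((h[...,0]>55)&(h[...,0]<95)&(h[...,1]>80)).astype(np.uint8)
    k,l,st,_=cv2.connectedComponentsWithStats(m); i=1+np.argmax(st[1:,4]); m=l==i
    out=[]
    for e in (0,1):
        P=[]
        for v in range(*rows,step):
            u=np.flatnonzero(m[v]); P.append(ray(c,u[0]-.5 if e==0 else u[-1]+.5,v,.01)[:2])
        P=np.array(P,np.float32); x,y,a,b=cv2.fitLine(P,cv2.DIST_HUBER,0,.01,.01).ravel(); d=np.array([x,y])*np.sign(y)
        out.append((d,np.array([a,b]))); print("edge ang",np.degrees(np.arctan2(d[1],d[0])),"at",a,b)
    return out
if __name__=="__main__":
    (d1,p1),(d2,p2)=bedfit("w2",(45,240)); d=(d1+d2)/2; d/=np.linalg.norm(d); nrm=np.array([d[1],-d[0]])
    print("width",(p2-p1)@nrm,"axis ang",np.degrees(np.arctan2(d[1],d[0])))
    m=p1+nrm*((p2-p1)@nrm)/2; C=np.array([.442,-.078]); print("axis pt near centre",m+d*((C-m)@d))
    move([.5428,.296,.20],np.radians(5.1)); print(bot.get_obs()["joint_pos"])
E
python3 bedfit.py
```

```text
edge ang 98.43659 at 0.39303765 -0.08132029
edge ang 98.27085 at 0.4900584 -0.06691366
width 0.09808441 axis ang 98.35372
axis pt near centre [ 0.44211572 -0.07798301]
d [13.178  2.97  -1.   ] w [-0.058 -0.057 -0.016]
[-6.89842871e-01  4.69556483e-01  8.54803166e-02  1.19385029e+00
  3.75676193e-07  7.93378528e-01]
```

```bash
python3 - <<'E'
from h import *
c=cam("top"); print("post foot",[np.round(ray(c,120+x/1.8,130+y/1.8,.0)[:2],3) for x,y in ((300,106),(352,106),(300,57))])
for p in ([.40,-.25,.20],[.37,-.05,.21],[.38,.12,.22],[.535,.215,.22]): move(p,np.radians(5.1))
E
```

```text
post foot [array([0.562, 0.101]), array([0.563, 0.035]), array([0.626, 0.103])]
d [ 2.55  -0.831 -1.033] w [-0.058 -0.057 -0.016]
d [ 6.588 -1.079 -1.212] w [-0.058 -0.057 -0.016]
d [ 9.958 -0.584 -1.398] w [-0.058 -0.057 -0.016]
d [11.58   2.671 -1.406] w [-0.058 -0.057 -0.016]
```

>>> {"method": "drive_tool", "body": {"rows": [{"dx": 0.8, "dy": -0.3, "dz": -0.5, "wx": -0.06, "wy": -0.06, "wz": 0, "hand": 60}, {"dx": 1.7, "dy": -0.6, "dz": -1.0, "wx": -0.06, "wy": -0.06, "wz": 0, "hand": 60}, {"dx": 2.6, "dy": -0.83, "dz": -1.1, "wx": -0.06, "wy": -0.06, "wz": 0, "hand": 60}, {"dx": 3.5, "dy": -0.9, "dz": -1.2, "wx": -0.06, "wy": -0.06, "wz": 0, "hand": 60}, {"dx": 4.4, "dy": -1, "dz": -1.2, "wx": -0.06, "wy": -0.06, "wz": 0, "hand": 60}, {"dx": 5.3, "dy": -1.07, "dz": -1.2, "wx": -0.06, "wy": -0.06, "wz": 0, "hand": 60}, {"dx": 6.2, "dy": -1.07, "dz": -1.2, "wx": -0.06, "wy": -0.06, "wz": 0, "hand": 60}, {"dx": 7.1, "dy": -1.07, "dz": -1.3, "wx": -0.06, "wy": -0.06, "wz": 0, "hand": 60}, {"dx": 8, "dy": -0.9, "dz": -1.3, "wx": -0.06, "wy": -0.06, "wz": 0, "hand": 60}, {"dx": 8.9, "dy": -0.7, "dz": -1.4, "wx": -0.06, "wy": -0.06, "wz": 0, "hand": 60}, {"dx": 9.8, "dy": -0.58, "dz": -1.4, "wx": -0.06, "wy": -0.06, "wz": 0, "hand": 60}, {"dx": 10.6, "dy": -0.1, "dz": -1.4, "wx": -0.06, "wy": -0.06, "wz": 0, "hand": 60}, {"dx": 11.2, "dy": 0.6, "dz": -1.4, "wx": -0.06, "wy": -0.06, "wz": 0, "hand": 60}, {"dx": 11.58, "dy": 1.4, "dz": -1.4, "wx": -0.06, "wy": -0.06, "wz": 0, "hand": 60}, {"dx": 11.58, "dy": 2.2, "dz": -1.4, "wx": -0.06, "wy": -0.06, "wz": 0, "hand": 60}, {"dx": 11.58, "dy": 2.67, "dz": -1.4, "wx": -0.06, "wy": -0.06, "wz": 0, "hand": 60}, {"dx": 11.58, "dy": 2.67, "dz": -1.4, "wx": -0.06, "wy": -0.06, "wz": 0, "hand": 60}, {"dx": 11.58, "dy": 2.67, "dz": -1.4, "wx": -0.06, "wy": -0.06, "wz": 0, "hand": 60}, {"dx": 11.58, "dy": 2.67, "dz": -1.4, "wx": -0.06, "wy": -0.06, "wz": 0, "hand": 60}]}}

```text
clock: 12.75
eef_pos: [0.5355, 0.2134, 0.2195]
tool_rot: [0.676, 0.737, -0.0, 0.003]
ft_force: [0.5, -0.3, 0.7]
grip_width: 0.0601
grasp_force: 0.0
```

```bash
python3 w.py w3 spindle; python3 - <<'E'
from h import *
im=bot.camera("top"); a=cv2.resize(im[190:300,330:550][:,:,::-1],None,fx=2.5,fy=2.5); b=cv2.imread("pics/w3.png")
o=np.zeros((600,720,3),np.uint8); b=cv2.resize(b,None,fx=.67,fy=.67)
o[:a.shape[0],:a.shape[1]]=a; o[278:278+b.shape[0],:b.shape[1]]=b; cv2.imwrite("pics/c3.png",o)
E
```

```text
12.75 [0.53547599 0.21344414 0.21947442] [ 6.75507358e-01  7.37345050e-01 -1.60608086e-04  3.47289569e-03] [ 0.50048448 -0.3470163   0.65311106]
spindle 0.72 [342. 166.  62. 333.]
```

View pics/c3.png

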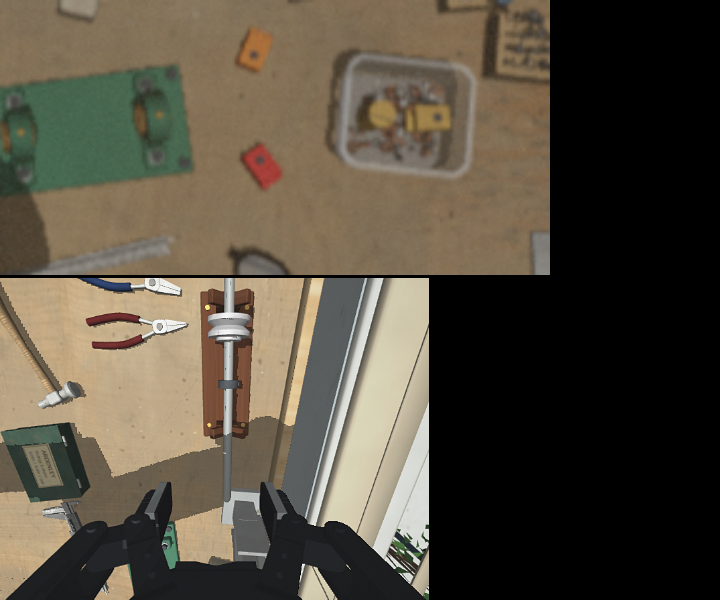

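```bash
python3 - <<'E'
from h import *
s=np.load("w3.npy"); c=cam("wrist",dict(eef_pos=s[:3],tool_rot=s[3:])); im=cv2.imread("pics/w3.png")
h=cv2.cvtColor(im,cv2.COLOR_BGR2HSV); m=(h[...,1]<50)
P=[]
for v in list(range(100,230,5))+list(range(238,328,6)):
    seg=np.flatnonzero(m[v,318:366])+318
    if len(seg): print(v,seg[0],seg[-1],len(seg),end="; ")
    if len(seg)>5 and len(seg)<26 and seg[-1]-seg[0]<len(seg)+2: P.append(ray(c,(seg[0]+seg[-1])/2,v,.052)[:2])
P=np.array(P,np.float32); x,y,a,b=cv2.fitLine(P,cv2.DIST_HUBER,0,.01,.01).ravel(); print("\nang",np.degrees(np.arctan2(y,x))%180,a,b)
col=im[60:340,338:345].mean(axis=(1,2)); print([ (60+i,int(t)) for i,t in enumerate(col)][30:110])
print("nose",ray(c,339,331,.052),"collar rows",[ray(c,341,v,.065)[:2] for v in (150,162)])
E
```

```text
100 334 348 15; 105 334 348 15; 110 334 348 15; 115 334 348 15; 120 334 347 14; 125 334 348 15; 130 334 347 14; 135 334 347 14; 140 334 347 14; 145 334 347 14; 150 334 347 14; 155 326 355 30; 160 326 355 30; 165 334 347 14; 170 334 347 14; 175 334 347 14; 180 334 346 13; 185 333 346 14; 190 334 346 13; 195 333 346 14; 200 333 346 14; 205 333 346 14; 210 334 346 13; 215 333 346 14; 220 333 346 14; 225 333 345 13; 238 333 345 13; 244 333 345 13; 250 333 345 13; 256 333 345 13; 262 333 345 13; 268 333 345 13; 274 333 345 13; 280 333 344 12; 286 333 345 13; 292 333 344 12; 298 333 344 12; 304 333 344 12; 310 333 344 12; 316 332 365 34; 322 333 365 32; 
ang 95.23753 0.55085087 0.23373036
[(90, 246), (91, 225), (92, 51), (93, 96), (94, 101), (95, 112), (96, 214), (97, 202), (98, 200), (99, 200), (100, 200), (101, 200), (102, 199), (103, 200), (104, 200), (105, 200), (106, 199), (107, 199), (108, 199), (109, 199), (110, 199), (111, 199), (112, 199), (113, 199), (114, 199), (115, 199), (116, 199), (117, 186), (118, 200), (119, 199), (120, 199), (121, 199), (122, 198), (123, 198), (124, 198), (125, 198), (126, 198), (127, 198), (128, 198), (129, 198), (130, 198), (131, 198), (132, 198), (133, 198), (134, 198), (135, 198), (136, 198), (137, 198), (138, 198), (139, 197), (140, 197), (141, 197), (142, 197), (143, 197), (144, 197), (145, 197), (146, 196), (147, 197), (148, 196), (149, 197), (150, 199), (151, 201), (152, 138), (153, 81), (154, 101), (155, 101), (156, 102), (157, 101), (158, 101), (159, 101), (160, 100), (161, 100), (162, 99), (163, 97), (164, 91), (165, 116), (166, 209), (167, 198), (168, 196), (169, 195)]
nose [0.56345257 0.10649701 0.052     ] collar rows [array([0.54620003, 0.28167916]), array([0.54718897, 0.2723249 ])]
```

```bash
python3 - <<'E'
from h import *
move([.5448,.300,.044],np.radians(5.24))
E
```

```text
d [1.724 0.314 3.511] w [ 0.063  0.059 -0.044]
```

>>> {"method": "drive_tool", "body": {"rows": [{"dx": 0.8, "dy": 0.2, "dz": 0.6, "wx": 0.03, "wy": 0.03, "wz": -0.04, "hand": 50}, {"dx": 1.5, "dy": 0.31, "dz": 1.2, "wx": 0.06, "wy": 0.06, "wz": -0.04, "hand": 50}, {"dx": 1.72, "dy": 0.31, "dz": 1.8, "wx": 0.06, "wy": 0.06, "wz": -0.04, "hand": 50}, {"dx": 1.72, "dy": 0.31, "dz": 2.4, "wx": 0.06, "wy": 0.06, "wz": -0.04, "hand": 50}, {"dx": 1.72, "dy": 0.31, "dz": 2.9, "wx": 0.06, "wy": 0.06, "wz": -0.04, "hand": 50}, {"dx": 1.72, "dy": 0.31, "dz": 3.3, "wx": 0.06, "wy": 0.06, "wz": -0.04, "hand": 45}, {"dx": 1.72, "dy": 0.31, "dz": 3.51, "wx": 0.06, "wy": 0.06, "wz": -0.04, "hand": 40}, {"dx": 1.72, "dy": 0.31, "dz": 3.51, "wx": 0.06, "wy": 0.06, "wz": -0.04, "hand": 30}, {"dx": 1.72, "dy": 0.31, "dz": 3.51, "wx": 0.06, "wy": 0.06, "wz": -0.04, "hand": 24}]}}

```text
clock: 13.8
eef_pos: [0.5459, 0.3001, 0.0445]
tool_rot: [0.674, 0.738, 0.001, 0.0]
ft_force: [0.7, 0.8, -0.1]
grip_width: 0.024
grasp_force: 0.0
```

```bash
python3 - <<'E'
from h import *
o=bot.get_obs(); print(o["ft_force"],o["grip_width"]); move([.5448,.300,.044],np.radians(5.24))
E
```

```text
[ 0.70105779  0.80782582 -0.14539381] 0.024000317405783695
d [-0.    -0.022  0.01 ] w [ 0.015 -0.006 -0.007]
```

>>> {"method": "drive_tool", "body": {"rows": [{"dx": 0, "dy": -0.02, "dz": 0.01, "wx": 0, "wy": 0, "wz": 0, "hand": 16}, {"dx": 0, "dy": -0.02, "dz": 0.01, "wx": 0, "wy": 0, "wz": 0, "hand": 10}, {"dx": 0, "dy": -0.02, "dz": 0.01, "wx": 0, "wy": 0, "wz": 0, "hand": 3}, {"dx": 0, "dy": -0.02, "dz": 0.01, "wx": 0, "wy": 0, "wz": 0, "hand": 3}, {"dx": 0, "dy": -0.02, "dz": 0.01, "wx": 0, "wy": 0, "wz": 0, "hand": 3}, {"dx": 0, "dy": -0.02, "dz": 0.01, "wx": 0, "wy": 0, "wz": 0, "hand": 3}]}}

```text
clock: 14.4
eef_pos: [0.5444, 0.3002, 0.0446]
tool_rot: [0.674, 0.739, 0.001, -0.0]
ft_force: [-3.8, 0.7, 6.6]
grip_width: 0.01
grasp_force: 58.5
```

```bash
python3 w.py w4; python3 - <<'E'
from h import *
o=bot.get_obs(); print(o["grip_width"],o["grasp_force"],R.from_quat(o["tool_rot"]).as_matrix().round(4)[:, :2].T)
E
```

```text
14.4 [0.54435363 0.300238   0.04464205] [ 6.74109286e-01  7.38631307e-01  6.63165515e-04 -1.52453770e-04] [-3.83755555  0.73783232  6.57831738]
0.010077159448614235 58.4619233943522 [[-9.110e-02  9.958e-01  1.100e-03]
 [ 9.958e-01  9.110e-02  8.000e-04]]
```

```bash
python3 - <<'E'
from h import *
c=cam("top")
for z in (0,.05): print([np.round(ray(c,120+x/1.8,130+y/1.8,z)[:2],3) for x,y in ((220,303),(318,285),(325,350),(170,285),(180,320),(335,305),(500,285))])
o=bot.get_obs()
R0=R.from_quat(o["tool_rot"])
for p,yw in (([.5443,.3002,.10],5.24),([.50,.30,.145],5.24),([.3985,.2188,.145],8.35),([.3985,.2188,.042],8.35)): move(p,np.radians(yw))
E
```

```text
[array([0.309, 0.195]), array([0.334, 0.073]), array([0.253, 0.062]), array([0.331, 0.259]), array([0.287, 0.245]), array([0.309, 0.051]), array([ 0.338, -0.157])]
[array([0.31 , 0.188]), array([0.334, 0.071]), array([0.256, 0.061]), array([0.33 , 0.249]), array([0.289, 0.235]), array([0.31, 0.05]), array([ 0.338, -0.149])]
d [ 0.    -0.    -1.107] w [ 0.009 -0.013 -0.002]
d [ 0.078 -0.882 -2.008] w [ 0.009 -0.013 -0.002]
d [-1.354 -3.052 -2.011] w [ 0.009 -0.013 -0.624]
d [-1.356 -3.053  0.049] w [ 0.009 -0.013 -0.624]
```

>>> {"method": "drive_tool", "body": {"rows": [{"dx": 0, "dy": 0, "dz": -0.2, "wx": 0, "wy": 0, "wz": 0, "hand": 3}, {"dx": 0, "dy": 0, "dz": -0.5, "wx": 0, "wy": 0, "wz": 0, "hand": 3}, {"dx": 0, "dy": 0, "dz": -0.9, "wx": 0, "wy": 0, "wz": 0, "hand": 3}, {"dx": 0, "dy": -0.1, "dz": -1.4, "wx": 0, "wy": 0, "wz": 0, "hand": 3}, {"dx": 0, "dy": -0.4, "dz": -1.8, "wx": 0, "wy": 0, "wz": 0, "hand": 3}, {"dx": 0, "dy": -0.8, "dz": -2, "wx": 0, "wy": 0, "wz": 0, "hand": 3}, {"dx": -0.2, "dy": -1.3, "dz": -2, "wx": 0, "wy": 0, "wz": -0.2, "hand": 3}, {"dx": -0.5, "dy": -1.8, "dz": -2, "wx": 0, "wy": 0, "wz": -0.4, "hand": 3}, {"dx": -0.8, "dy": -2.3, "dz": -2, "wx": 0, "wy": 0, "wz": -0.62, "hand": 3}, {"dx": -1.1, "dy": -2.75, "dz": -2, "wx": 0, "wy": 0, "wz": -0.62, "hand": 3}, {"dx": -1.35, "dy": -3.05, "dz": -2, "wx": 0, "wy": 0, "wz": -0.62, "hand": 3}, {"dx": -1.35, "dy": -3.05, "dz": -2, "wx": 0, "wy": 0, "wz": -0.62, "hand": 3}, {"dx": -1.35, "dy": -3.05, "dz": -2, "wx": 0, "wy": 0, "wz": -0.62, "hand": 3}]}}

```text
clock: 15.75
eef_pos: [0.399, 0.2187, 0.1434]
tool_rot: [0.654, 0.756, 0.001, 0.0]
ft_force: [-0.1, -0.3, -4.0]
grip_width: 0.01
grasp_force: 58.9
```

```bash
python3 w.py w5; python3 - <<'E'
from h import *
o=bot.get_obs(); print(o["grip_width"],o["grasp_force"],o["ft_torque"])
move([.3985,.2188,.042],np.radians(8.35))
s=bot.camera("scene"); t=bot.camera("top"); cv2.imwrite("pics/s5.png",s[:,:,::-1])
cv2.imwrite("pics/t5.png",t[:,:,::-1])
a=cv2.resize(s[130:300,190:430][:,:,::-1],None,fx=1.66,fy=1.66); b=cv2.resize(t[150:300,200:420][:,:,::-1],None,fx=1.8,fy=1.8); w=cv2.resize(cv2.imread("pics/w5.png"),(400,300))
O=np.zeros((590,800,3),np.uint8); O[:a.shape[0],:a.shape[1]]=a; O[:b.shape[0],400:400+b.shape[1]]=b; O[290:590,:400]=w; cv2.imwrite("pics/c5.png",O)
E
```

```text
15.75 [0.39900483 0.21865379 0.14336841] [6.54205350e-01 7.56316694e-01 5.72701875e-04 3.00570428e-04] [-0.13695277 -0.26669928 -4.02820317]
0.01022713381120637 58.93672926351428 [-0.00920836 -0.04855624  0.02927115]
d [-0.004 -0.024  2.027] w [ 0.019 -0.006 -0.01 ]
```

View pics/c5.png

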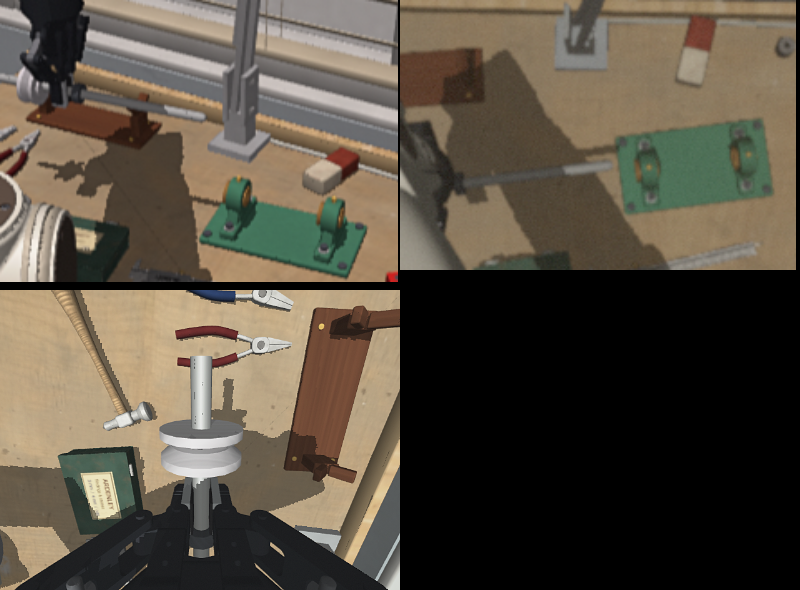

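```bash
python3 - <<'E'
from h import *
s=np.load("w5.npy"); c=cam("wrist",dict(eef_pos=s[:3],tool_rot=s[3:])); T=R.from_quat(s[3:])
im=cv2.imread("pics/w5.png"); h=cv2.cvtColor(im,cv2.COLOR_BGR2HSV); g=h[...,2].astype(int); S=h[...,1]
for x in (.085,.08,.075,.07,.065,.06):
    u,v=proj(c,s[:3]+T.apply([x,0,-.008])); e=[proj(c,s[:3]+T.apply([x,k,-.008]))[0] for k in (-.006,.006)]
    r=int(round(v)); seg=np.flatnonzero((S[r,280:365]<40)&(g[r,280:365]>120))+280; print(x,round(u,1),r,np.round(e,1),seg[0],seg[-1])
# spindle line and bed in top/scene: predicted nose & bore points
nose=s[:3]+T.apply([-.195,0,-.008]); d=np.array([-.1453,.9894,0]); B=np.array([.4421,-.078,.05])
for n in ("top","scene"):
    k=cam(n); print(n,"nose",proj(k,nose),"near",proj(k,B+.076*d),"far",proj(k,B-.072*d), [proj(k,s[:3]+T.apply([-q,0,-.008])) for q in (.06,.12)])
E
```

```text
0.085 320.8 117 [303.1 338.5] 306 337
0.08 320.8 133 [303.3 338.3] 306 337
0.075 320.8 148 [303.6 338. ] 306 336
0.07 320.8 163 [303.8 337.8] 306 336
0.065 320.8 177 [304.  337.6] 307 336
0.06 320.9 191 [304.3 337.4] 307 336
top nose [318.25117422 241.46494699] near [331.32440722 244.32165543] far [398.0221963  235.85475204] [array([250.94792621, 249.90302589]), array([280.92175694, 246.14508617])]
scene nose [313.73559657 201.55259978] near [327.19751896 246.15507474] far [396.93225384 261.79771151] [array([252.75865754, 189.33274894]), array([279.29751888, 194.6511682 ])]
```

>>> {"method": "drive_tool", "body": {"rows": [{"dx": 0, "dy": -0.02, "dz": 0.4, "wx": 0.02, "wy": 0, "wz": -0.01, "hand": 3}, {"dx": 0, "dy": -0.02, "dz": 0.9, "wx": 0.02, "wy": 0, "wz": -0.01, "hand": 3}, {"dx": 0, "dy": -0.02, "dz": 1.4, "wx": 0.02, "wy": 0, "wz": -0.01, "hand": 3}, {"dx": 0, "dy": -0.02, "dz": 1.8, "wx": 0.02, "wy": 0, "wz": -0.01, "hand": 3}, {"dx": 0, "dy": -0.02, "dz": 2.01, "wx": 0.02, "wy": 0, "wz": -0.01, "hand": 3}, {"dx": 0, "dy": -0.02, "dz": 2.01, "wx": 0.02, "wy": 0, "wz": -0.01, "hand": 3}, {"dx": 0, "dy": -0.02, "dz": 2.01, "wx": 0.02, "wy": 0, "wz": -0.01, "hand": 3}, {"dx": 0, "dy": -0.02, "dz": 2.01, "wx": 0.02, "wy": 0, "wz": -0.01, "hand": 3}]}}

```text
clock: 16.7
eef_pos: [0.3989, 0.2193, 0.0435]
tool_rot: [0.654, 0.757, 0.001, -0.0]
ft_force: [-0.1, 0.0, -4.6]
grip_width: 0.01
grasp_force: 59.0
```

```bash
cat > st.py <<'E'
from h import *
o=bot.get_obs(); d=np.array([-.1453,.9894,0]); n=np.array([.9894,.1453,0]); B=np.array([.4421,-.078,.05])
p=o["eef_pos"]+R.from_quat(o["tool_rot"]).apply([0,0,-.0074])-B
X=R.from_quat(o["tool_rot"]).as_matrix()[:,0]
print("clk",o["clock"],"bed xyz mm",np.round(1e3*np.array([p@n,p@d,p[2]]),2),"yaw err deg",np.round(np.degrees(X@n),2),"pitch",np.round(np.degrees(X[2]),2),"collar gap",np.round(1e3*(p@d)-105,1),"F bed",np.round([o["ft_force"]@n,o["ft_force"]@d,o["ft_force"][2]],1),"tq",np.round([o["ft_torque"]@n,o["ft_torque"]@d,o["ft_torque"][2]],2),"grip",round(o["grasp_force"],1))
E
python3 st.py
python3 - <<'E'
from h import *
s=bot.camera("scene"); t=bot.camera("top"); a=cv2.resize(s[180:280,270:420][:,:,::-1],(780,520),interpolation=cv2.INTER_CUBIC); cv2.imwrite("pics/c6.png",a)
o=bot.get_obs(); k=cam("scene");T=R.from_quat(o["tool_rot"])
print("nose pred",proj(k,o["eef_pos"]+T.apply([-.195,0,-.0074])))
E
```

```text
clk 16.7 bed xyz mm [  0.42 300.4    0.93] yaw err deg -0.01 pitch 0.05 collar gap 195.4 F bed [-0.1  0.  -4.6] tq [ 0.03 -0.07  0.01] grip 59.0
nose pred [314.09542525 242.86574495]
```

View pics/c6.png

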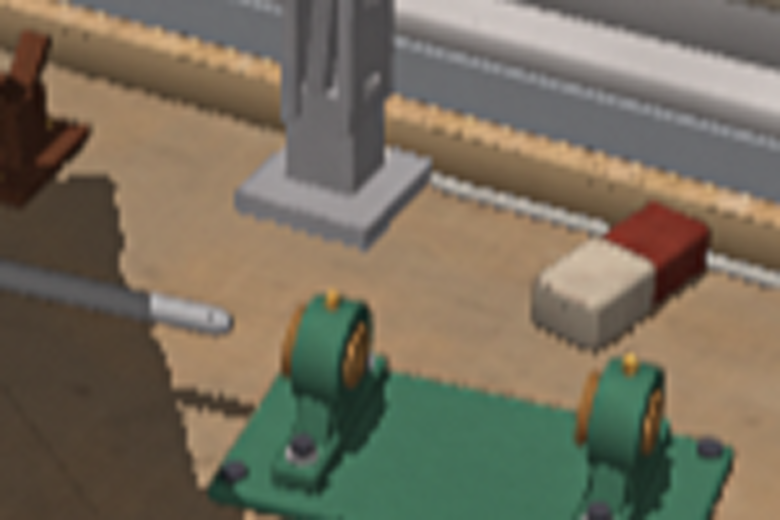

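>>> {"method": "drive_tool", "body": {"rows": [{"dx": -0.1, "dy": -0.01, "dz": 0.02, "wx": 0, "wy": 0, "wz": 0, "hand": 3}, {"dx": -0.3, "dy": -0.01, "dz": 0.02, "wx": 0, "wy": 0, "wz": 0, "hand": 3}, {"dx": -0.45, "dy": -0.01, "dz": 0.02, "wx": 0, "wy": 0, "wz": 0, "hand": 3}, {"dx": -0.55, "dy": -0.01, "dz": 0.02, "wx": 0, "wy": 0, "wz": 0, "hand": 3}, {"dx": -0.62, "dy": -0.01, "dz": 0.02, "wx": 0, "wy": 0, "wz": 0, "hand": 3}, {"dx": -0.68, "dy": -0.01, "dz": 0.02, "wx": 0, "wy": 0, "wz": 0, "hand": 3}, {"dx": -0.74, "dy": -0.01, "dz": 0.02, "wx": 0, "wy": 0, "wz": 0, "hand": 3}, {"dx": -0.8, "dy": -0.01, "dz": 0.02, "wx": 0, "wy": 0, "wz": 0, "hand": 3}, {"dx": -0.86, "dy": -0.01, "dz": 0.02, "wx": 0, "wy": 0, "wz": 0, "hand": 3}, {"dx": -0.86, "dy": -0.01, "dz": 0.02, "wx": 0, "wy": 0, "wz": 0, "hand": 3}]}}

```text
clock: 17.8
eef_pos: [0.4034, 0.1756, 0.0414]
tool_rot: [0.654, 0.757, -0.001, -0.001]
ft_force: [0.5, -0.4, -3.5]
grip_width: 0.0099
grasp_force: 59.0
```

```bash
python3 st.py
```

```text
clk 17.8 bed xyz mm [ -1.39 256.57  -1.2 ] yaw err deg 0.02 pitch -0.01 collar gap 151.6 F bed [ 0.5 -0.5 -3.5] tq [ 0.   -0.    0.06] grip 59.0
```

```bash
for i in 1 2 3 4; do python3 -c "
from workcell import bot
bot.camera('top')
import st"; done
```

```text
clk 17.85 bed xyz mm [ -1.29 256.78  -1.16] yaw err deg 0.01 pitch 0.0 collar gap 151.8 F bed [-0.4 -0.1 -4.5] tq [0.04 0.01 0.01] grip 59.0
clk 17.9 bed xyz mm [ -1.28 256.92  -1.15] yaw err deg -0.0 pitch 0.0 collar gap 151.9 F bed [ 0.4  0.8 -4.3] tq [-0.05  0.02  0.02] grip 59.0
clk 17.95 bed xyz mm [ -1.26 257.    -1.13] yaw err deg -0.01 pitch 0.01 collar gap 152.0 F bed [ 0.3  0.8 -4.4] tq [-0.02 -0.03 -0.02] grip 59.0
clk 18.0 bed xyz mm [ -1.32 257.03  -1.14] yaw err deg -0.02 pitch 0.01 collar gap 152.0 F bed [-0.3  0.1 -4.1] tq [-0.01 -0.03  0.06] grip 59.0
```

>>> {"method": "drive_tool", "body": {"rows": [{"dx": 0, "dy": 0.025, "dz": -0.02, "wx": 0, "wy": 0, "wz": 0, "hand": 3}, {"dx": 0, "dy": 0.025, "dz": -0.02, "wx": 0, "wy": 0, "wz": 0, "hand": 3}, {"dx": -0.1, "dy": 0.025, "dz": -0.02, "wx": 0, "wy": 0, "wz": 0, "hand": 3}, {"dx": -0.2, "dy": 0.025, "dz": -0.02, "wx": 0, "wy": 0, "wz": 0, "hand": 3}, {"dx": -0.3, "dy": 0.025, "dz": -0.02, "wx": 0, "wy": 0, "wz": 0, "hand": 3}, {"dx": -0.4, "dy": 0.025, "dz": -0.02, "wx": 0, "wy": 0, "wz": 0, "hand": 3}, {"dx": -0.5, "dy": 0.025, "dz": -0.02, "wx": 0, "wy": 0, "wz": 0, "hand": 3}, {"dx": -0.6, "dy": 0.025, "dz": -0.02, "wx": 0, "wy": 0, "wz": 0, "hand": 3}, {"dx": -0.6, "dy": 0.025, "dz": -0.02, "wx": 0, "wy": 0, "wz": 0, "hand": 3}]}}

```text
clock: 18.9
eef_pos: [0.4091, 0.1458, 0.0424]
tool_rot: [0.654, 0.756, -0.001, -0.001]
ft_force: [-0.2, -0.2, -4.1]
grip_width: 0.0102
grasp_force: 59.0
```

```bash
python3 st.py
```

```text
clk 18.9 bed xyz mm [-1.6000e-01  2.2619e+02 -1.8000e-01] yaw err deg 0.06 pitch -0.01 collar gap 121.2 F bed [-0.2 -0.2 -4.1] tq [ 0.01 -0.02 -0.03] grip 59.0
```

>>> {"method": "drive_tool", "body": {"rows": [{"dx": -0.1, "dy": 0, "dz": 0, "wx": 0, "wy": 0, "wz": 0, "hand": 3}, {"dx": -0.25, "dy": 0, "dz": 0, "wx": 0, "wy": 0, "wz": 0, "hand": 3}, {"dx": -0.4, "dy": 0, "dz": 0, "wx": 0, "wy": 0, "wz": 0, "hand": 3}, {"dx": -0.55, "dy": 0, "dz": 0, "wx": 0, "wy": 0, "wz": 0, "hand": 3}, {"dx": -0.7, "dy": 0, "dz": 0, "wx": 0, "wy": 0, "wz": 0, "hand": 3}, {"dx": -0.85, "dy": 0, "dz": 0, "wx": 0, "wy": 0, "wz": 0, "hand": 3}, {"dx": -1, "dy": 0, "dz": 0, "wx": 0, "wy": 0, "wz": 0, "hand": 3}, {"dx": -1.15, "dy": 0, "dz": 0, "wx": 0, "wy": 0, "wz": 0, "hand": 3}, {"dx": -1.3, "dy": 0, "dz": 0, "wx": 0, "wy": 0, "wz": 0, "hand": 3}, {"dx": -1.3, "dy": 0, "dz": 0, "wx": 0, "wy": 0, "wz": 0, "hand": 3}]}}

```text
clock: 19.9
eef_pos: [0.4186, 0.0813, 0.0424]
tool_rot: [0.654, 0.756, -0.001, -0.0]
ft_force: [0.3, 0.0, -4.5]
grip_width: 0.01
grasp_force: 59.0
```

```bash
python3 st.py
```

```text
clk 19.9 bed xyz mm [-9.0000e-02  1.6099e+02 -1.5000e-01] yaw err deg 0.08 pitch -0.02 collar gap 56.0 F bed [ 0.4 -0.  -4.5] tq [ 0.02 -0.02  0.01] grip 59.0
```

Clean so far; advance into the far bush (nose to about −70).

>>> {"method": "drive_tool", "body": {"rows": [{"dx": -0.1, "dy": 0, "dz": 0, "wx": 0, "wy": 0, "wz": 0, "hand": 3}, {"dx": -0.2, "dy": 0, "dz": 0, "wx": 0, "wy": 0, "wz": 0, "hand": 3}, {"dx": -0.3, "dy": 0, "dz": 0, "wx": 0, "wy": 0, "wz": 0, "hand": 3}, {"dx": -0.4, "dy": 0, "dz": 0, "wx": 0, "wy": 0, "wz": 0, "hand": 3}, {"dx": -0.5, "dy": 0, "dz": 0, "wx": 0, "wy": 0, "wz": 0, "hand": 3}, {"dx": -0.6, "dy": 0, "dz": 0, "wx": 0, "wy": 0, "wz": 0, "hand": 3}, {"dx": -0.7, "dy": 0, "dz": 0, "wx": 0, "wy": 0, "wz": 0, "hand": 3}, {"dx": -0.7, "dy": 0, "dz": 0, "wx": 0, "wy": 0, "wz": 0, "hand": 3}]}}

```text
clock: 20.7
eef_pos: [0.4237, 0.0469, 0.0425]
tool_rot: [0.654, 0.756, -0.001, -0.0]
ft_force: [0.6, -0.3, -4.5]
grip_width: 0.0098
grasp_force: 59.0
```

```bash
python3 st.py
```

```text
clk 20.7 bed xyz mm [-4.0000e-02  1.2627e+02 -1.5000e-01] yaw err deg 0.05 pitch -0.01 collar gap 21.3 F bed [ 0.5 -0.4 -4.5] tq [ 0.04 -0.04 -0.02] grip 59.0
```

>>> {"method": "drive_tool", "body": {"rows": [{"dx": -0.1, "dy": 0, "dz": 0, "wx": 0, "wy": 0, "wz": 0, "hand": 3}, {"dx": -0.2, "dy": 0, "dz": 0, "wx": 0, "wy": 0, "wz": 0, "hand": 3}, {"dx": -0.28, "dy": 0, "dz": 0, "wx": 0, "wy": 0, "wz": 0, "hand": 3}, {"dx": -0.34, "dy": 0, "dz": 0, "wx": 0, "wy": 0, "wz": 0, "hand": 3}, {"dx": -0.36, "dy": 0, "dz": 0, "wx": 0, "wy": 0, "wz": 0, "hand": 3}, {"dx": -0.36, "dy": 0, "dz": 0, "wx": 0, "wy": 0, "wz": 0, "hand": 3}]}}

```text
clock: 21.3
eef_pos: [0.4262, 0.0296, 0.0424]
tool_rot: [0.654, 0.757, -0.001, -0.001]
ft_force: [-0.3, 0.4, -5.4]
grip_width: 0.0103
grasp_force: 59.0
```

```bash
python3 st.py
```

```text
clk 21.3 bed xyz mm [-9.0000e-02  1.0875e+02 -1.7000e-01] yaw err deg 0.01 pitch 0.01 collar gap 3.8 F bed [-0.3  0.5 -5.4] tq [-0.   -0.07 -0.02] grip 59.0
```

>>> {"method": "drive_tool", "body": {"rows": [{"dx": -0.02, "dy": 0, "dz": 0, "wx": 0, "wy": 0, "wz": 0, "hand": 3}, {"dx": -0.04, "dy": 0, "dz": 0, "wx": 0, "wy": 0, "wz": 0, "hand": 3}, {"dx": -0.04, "dy": 0, "dz": 0, "wx": 0, "wy": 0, "wz": 0, "hand": 3}, {"dx": -0.04, "dy": 0, "dz": 0, "wx": 0, "wy": 0, "wz": 0, "hand": 3}]}}

```text
clock: 21.7
eef_pos: [0.4265, 0.0278, 0.0425]
tool_rot: [0.654, 0.757, -0.001, -0.001]
ft_force: [1.0, 0.2, -4.5]
grip_width: 0.0103
grasp_force: 59.0
```

```bash
python3 st.py
```

```text
clk 21.7 bed xyz mm [-4.0000e-02  1.0695e+02 -1.4000e-01] yaw err deg -0.01 pitch 0.0 collar gap 1.9 F bed [ 1.   0.  -4.5] tq [-0.01  0.01  0.01] grip 59.0
```

>>> {"method": "drive_tool", "body": {"rows": [{"dx": -0.02, "dy": 0, "dz": 0, "wx": 0, "wy": 0, "wz": 0, "hand": 3}, {"dx": -0.04, "dy": 0, "dz": 0, "wx": 0, "wy": 0, "wz": 0, "hand": 3}, {"dx": -0.04, "dy": 0, "dz": 0, "wx": 0, "wy": 0, "wz": 0, "hand": 3}]}}

```text
clock: 22.0
eef_pos: [0.4265, 0.027, 0.0425]
tool_rot: [0.653, 0.757, 0.0, -0.002]
ft_force: [-0.1, 6.0, -4.6]
grip_width: 0.0098
grasp_force: 59.1
```

>>> {"method": "drive_tool", "body": {"rows": [{"dx": -0.02, "dy": 0, "dz": 0, "wx": 0, "wy": 0, "wz": 0, "hand": 3}, {"dx": -0.02, "dy": 0, "dz": 0, "wx": 0, "wy": 0, "wz": 0, "hand": 3}]}}

```text
clock: 22.2
eef_pos: [0.4265, 0.0269, 0.0424]
tool_rot: [0.653, 0.757, 0.001, -0.003]
ft_force: [-1.6, 8.8, -2.8]
grip_width: 0.01
grasp_force: 59.1
```

```bash
python3 st.py
```

```text
clk 22.2 bed xyz mm [ -0.18 106.02  -0.16] yaw err deg -0.09 pitch 0.31 collar gap 1.0 F bed [-0.3  9.  -2.8] tq [1.64 0.08 0.04] grip 59.1
```

```bash
python3 - <<'E'
from h import *
s=bot.camera("scene"); t=bot.camera("top")
a=cv2.resize(s[200:310,290:430][:,:,::-1],(560,440),interpolation=cv2.INTER_CUBIC); b=cv2.resize(t[200:290,290:550][:,:,::-1],(416,144))
O=np.zeros((590,560,3),np.uint8); O[:440]=a; O[442:586,:416]=b; cv2.imwrite("pics/c9.png",O)
E
python3 st.py
```

```text
clk 22.3 bed xyz mm [ -0.18 106.03  -0.15] yaw err deg -0.09 pitch 0.3 collar gap 1.0 F bed [ 0.4  8.7 -3.6] tq [ 1.62  0.05 -0.03] grip 59.1
```

View pics/c9.png

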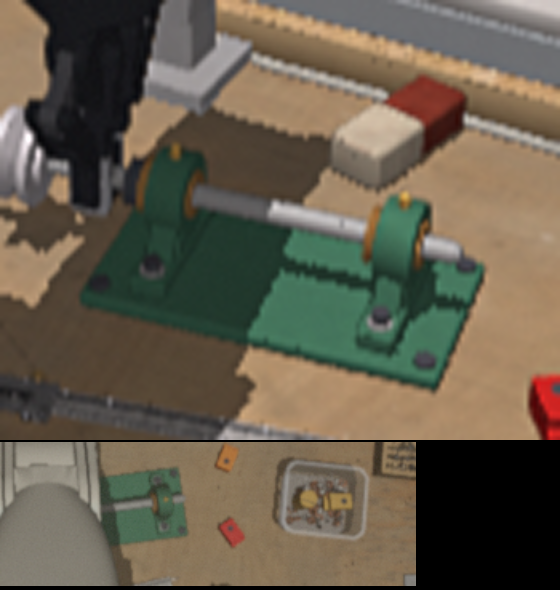

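The picture shows the collar (about 130,182) against the near bush, and the nose (about 462,250) out past the far bush. Both offcuts lie in the upright tub. The push is a steady 9 N, so I'm handing in.

```bash
python3 -c "
from workcell import bot
print(bot.job_done())"
```

```text
the job is handed in; nothing more can be done
None
```

Both brass offcuts are in the scrap tub, which is still upright, and the spindle is through both bushes with its collar against the near one, held in the gripper with about 9 N of push; I handed the job in at about 22 s.

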